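# Raise a telescopic funnel stand to its upper catch

### The job

The telescopic funnel stand is locked low, too low for the tall beaker. By its flat black handle, lift the post a little, turn it clockwise (seen from above) to free its cross pin, slide it up until you feel the stop in the clamp collar, then ease off, turn it back anticlockwise and let the pin down into the collar's pocket, so that the post stays up and locked when you let go. Do it gently, without forcing the pin, and leave the things around it where they stand.

Things in the scene. Friction and masses are not known exactly. Their poses are not given: they have to be found in the camera images.
- stand: telescopic stand fixed to the bench: dark base plate 120 (x) x 96 (y) x 14 mm, from its centre an upright slotted aluminium tube, 34 outside, bore 26, 182 high. Origin: centre of the plate's underside, z up. Pushing post against stand with over 30 N is forcing it. Nothing is sprung: the post drops by its weight if let go in the slots
- slot (a point): on the tube's axis, level with the floor of its two upright slots (75 mm above the stand's origin), stand's axes. The slots face the stand's +x and -x; 44 degrees wide, they leave the pin 6 degrees of play each way. The pin paths are alike on both sides, half a turn apart
- low_seat (a point): on the axis, level with the low pocket's floor, 70 mm above the stand's origin. The pocket spans 31 to 75 degrees anticlockwise (from above) of the slot. A 5 mm lip parts it from the slot, whose floor is level with the lip; a roof leaves the 7 mm pin 4 mm of free height over the lip: lift a seated pin 5 to 9 mm (7 is best) to turn it
- tube_top (a point): top centre of the tube's dark cap. Below it a black clamp collar, 50 wide, 51 high, holds the upper pocket: same angles, lip and clearances as the low one, and its roof closes the slots as a stop, 4 mm above where the pin clears the lip. Its height is not measured: pockets are 48 to 82 mm apart, so the pin stops 57 to 91 mm above its low seat. From the felt stop go down 2 mm, then turn
- post: steel post, 24 thick, 1 mm of play all round in the tube, 0.25 to 0.4 kg, with a cross pin 7 thick, 44 long along its x. Origin: on the axis at the pin's centre, z up; the post goes on 50 mm below. Starts seated low: origin 73.5 mm above the stand's, turned 0.925 rad (53 degrees, 6 of play each way) anticlockwise from the stand; at 0 the pin is in the slots
- grip (a point): grip point on the post's axis in its flat black rubber handle (does not slip), post's axes, 144 mm above the post's origin: handle 50 long (x), 14 thick (y: pinch across this from above), 36 high, top 15 mm above this point, foot 21 mm below it on a disc 34 wide. Under it a short arm along +x bears an open wire ring, 68 wide, centred 75 mm from the axis, 26 mm lower
- tall_beaker: glass beaker, 102 wide, 130 high, loose; origin at the centre of its foot
- conical_small: small conical glass flask, 64 wide, 106 high, loose; origin at the centre of its foot
- drop_b: small dropper bottle with a black cap, 33 wide, 78 high, loose; origin at the centre of its foot
- timer_white: white bench timer, 50x66x69 mm, loose; origin at the centre of its foot

How it is judged:
By the outcome, as a careful person would: the job done as asked, in the order asked, and still so for the second after the job is handed in, with the robot touching nothing.
It also fails if it takes over 51 s, if anything falls off the work surface, if the arm or the gripper's body presses on something with over 40 N, if the wrist force passes 120 N, or if a joint passes its speed limit or range.

### The arm

A 6-joint arm with a two-finger parallel gripper is mounted at the origin on a cart in front of the work surface, level with it; the furniture and walls round the work are solid. World frame = base frame: x ahead of the robot, y to its left, z up, the work surface at z = 0. Lengths are in mm, angles in degrees, forces in N, time in s.
With the tool pointing down it reaches from about 350 to 850 mm from the base axis. Payload 8.1 kg.
Tool frame: the origin (TCP) lies at the very end of the fingers, on their centre line; the grasp point (between the pads) lies 19 mm behind it (r.grasp_offset is the distance from the TCP to the grasp point, in mm); z points along the fingers, y is the line along which they close (so a half turn about z gives the same grasp; the last joint's range is limited). The gripper opens to 85 mm and grips with 20 to 120 N. Pads are 22 mm wide; open, the fingers measure 114 mm over their backs; the gripper's body (76 mm by 85 mm) begins 54 mm behind the grasp point. The pads swing forward as they close: fully open they stand 13 mm farther back than shut.
Start: joints at [-73.304, 7.471, 85.268, -0, 87.261, -4.893], TCP at [220.788, -557.905, 231.292] pointing down, gripper open.
Joint ranges: [-169.43, 169.43], [-51.17, 129.36], [1.28, 143.12], [-76.62, 256.62], [0, 156.53], [-152.29, 152.29]. Speed limits (degrees/s): [136.94, 136.94, 159.86, 180, 180, 180].

### API

Orientations are given as [roll, pitch, yaw] about the fixed x, y, z axes, in that order (R = Rz(yaw) Ry(pitch) Rx(roll)).
In Python, from bench import r gives the robot as it stands.
- The arm moves only by the tool carry_out, never from a script. Its argument "commands" is a list of rows, each an object with "jaw": the finger opening in m, from 0 to 0.0854; "translation": the shift along the tool's x, y, z in m, a list of three; "spin": the turn about the tool's z in rad. A call has exactly 8 rows; each row shifts and turns the commanded pose from where the row before left it, along the tool's axes as they then stand; what a row does not reach is not made up. A row lasts 1/12 s, in which the tool goes at most 41.7 mm and 7.16 degrees, less where a joint would pass 70% of its speed; a pose out of reach is approached as far as the arm can. A call is refused whole if a number of a shift passes 0.0417 or a number of a turn 0.125, either way. A call with a gripper value outside its range is refused whole. The fingers move at their own pace and stop on an object; "squeeze" is the grip in N (left out, the last holds). Time passes only in rows, so rows that do not move let the fingers close, or fill a call up. It gives the time, the measured TCP pose, the force, the opening and the grip force at its end, in the units of the state.
- r.sense(): the state, without advancing time (a new reading comes with each control period).
- r.snapshot(name): name is "scene" or "top" or "wrist"; returns a dict with "pixels" (480x640x3 uint8, blue, green, red), "K" (3x3 intrinsics, pixels), "extrinsics" (4x4, takes a point from camera to world coordinates). Camera axes: x right, y down, z forward; pixel columns grow to the right and rows downward; lengths in mm; the calibration is good to about 2 mm. A picture is of the moment at which its call begins. There is no depth.
- r.hand_in(): hands the job in; it is judged then, once.
Trained networks look in a picture, given as the dict that the camera call returned (one of the last four; its "shot" number tells which), for a name from the list of things; names that differ only in an ending like _2 or _b are one class to them, and where a whole thing is asked for, a point or a joint stands for the part that bears it (a point fixed in the world has none). Each returns a list of dicts, best first, with "score" (0 to 1); they miss things now and then, are a little off and sometimes report something else, mostly with a low value. They report only what shows in the picture. A call takes as long as a camera call.
- r.spot_in(picture, target): "xy" ([column, row] in pixels, amid what is visible of it).
- r.regions_of(picture, target): "pixels" (480x640 bool, what is visible of it) and "xy" ([column, row] in pixels, amid what is visible of it).
- r.landmark_of(picture, target): "xy" ([column, row] in pixels: a listed point, or the origin of a listed thing).
The state is a dict: "time": time; "joint_pos": joint angles; "qd": joint speeds; "joint_efforts": joint torques, N m; "tool_pos": TCP position; "tcp_rot": TCP orientation; "ft_force": force on the tool from outside, world axes, zero at the start; "wrist_torque": the same for the moment, N m; "finger_gap": finger opening in mm; "grip_force": force on a finger pad.
Only numpy, scipy, OpenCV 4.12 (cv2) and the standard library are available. Lean on these libraries where they do the work, as an engineer would, in place of code of your own. Each camera call takes 0.05 s, during which the arm holds its last target. There are 200 camera calls.

## Working session

There is one attempt and no reset: what is moved stays moved. The work goes in short steps, Python scripts to look and compute and a tool call to move; the robot and the scene stay as the last step left them, time stands still between calls to the robot, and variables do not carry over. Pictures are saved under pics/ and viewed, at most 10 in all, crops included, and the job is handed in when it is done.

Besides the shell and the picture viewer there is one more tool, called after "Emit:" as name(argument=value, ...), one argument or row to a line, values as JSON. carry_out: Moves the arm, as the interface text tells. Its arguments: {"type":"object","properties":{"commands":{"type":"array","items":{"type":"object","properties":{"jaw":{"type":"number"},"translation":{"type":"array","items":{"type":"number"}},"spin":{"type":"number"}}}},"squeeze":{"type":"number"}},"required":["commands"]}

```bash
mkdir -p pics; ls
cat > h.py <<'E'
from bench import r
import cv2, numpy as np
def ray(p,uv):
    K=np.array(p["K"]);E=np.array(p["extrinsics"])
    d=E[:3,:3]@np.linalg.solve(K,[uv[0],uv[1],1.]);return E[:3,3],d/np.linalg.norm(d)
def at_z(p,uv,z):
    o,d=ray(p,uv);return o+d*(z-o[2])/d[2]
def tri(L):
    A=np.zeros((3,3));b=np.zeros(3)
    for o,d in L:
        P=np.eye(3)-np.outer(d,d);A+=P;b+=P@o
    x=np.linalg.solve(A,b);return x,[float(np.linalg.norm((np.eye(3)-np.outer(d,d))@(x-o))) for o,d in L]
E
python3 - <<'E'
from h import *
s=r.sense();print(s)
P={n:r.snapshot(n) for n in("scene","top")}
im=np.hstack([cv2.resize(P[n]["pixels"],(640,480)) for n in P])
for n in P: cv2.imwrite(f"pics/{n}0.png",P[n]["pixels"])
for t in["stand","slot","low_seat","tube_top","post","grip","tall_beaker","conical_small","drop_b","timer_white"]:
    L=[]
    for n in P:
        q=r.landmark_of(P[n],t)
        print(t,n,[(np.round(a["xy"],1).tolist(),round(a["score"],2)) for a in q[:2]])
        if q: L.append(ray(P[n],q[0]["xy"]))
    if len(L)==2: x,e=tri(L);print("   ",x.round(1),np.round(e,1))
E
```

```text
pics
{'time': 0.0, 'joint_pos': array([-7.33042963e+01,  7.51581119e+00,  8.53302876e+01, -1.76894471e-03,
        8.72635834e+01, -4.89308949e+00]), 'qd': array([-0.04971942,  0.02021243,  0.00527558,  0.03010038, -0.04733196,
       -0.00332006]), 'joint_efforts': array([ 5.64181755e-04, -5.69400179e+01, -5.00547659e+01, -1.28106408e-04,
        1.48261338e-02,  4.14177782e-05]), 'tool_pos': array([ 220.61073792, -557.35548169,  230.2274664 ]), 'tcp_rot': array([-1.79890567e+02, -7.59520730e-03,  2.15888721e+01]), 'ft_force': array([ 0.18457574,  0.15417878, -0.30166029]), 'wrist_torque': array([-0.02403208,  0.01787214, -0.04659407]), 'grip_force': 0.0, 'finger_gap': 85.48049102823012}
stand scene [([370.7, 281.0], 0.71)]
stand top [([358.2, 283.1], 0.58)]
    [495.6   1.2   5.5] [0.8 0.8]
slot scene [([374.1, 254.9], 0.61)]
slot top [([357.3, 280.9], 0.73)]
    [490.1   7.1  80.9] [1.3 1.3]
low_seat scene [([373.2, 255.5], 0.62)]
low_seat top [([360.1, 277.5], 0.92), ([409.0, 256.1], 0.54)]
    [497.7  -0.7  73.1] [2.9 2.9]
tube_top scene [([373.8, 211.4], 0.6)]
tube_top top [([364.6, 274.3], 0.92)]
    [496.1  -1.3 183.8] [2.8 2.8]
post scene [([371.6, 255.0], 0.8), ([372.4, 258.0], 0.42)]
post top [([361.2, 278.8], 0.94)]
    [498.2  -1.9  73. ] [0.9 0.9]
grip scene [([371.9, 199.0], 0.72)]
grip top [([364.8, 267.0], 0.59)]
    [505.4  -1.1 211.7] [0.2 0.2]
tall_beaker scene [([371.1, 249.1], 0.78), ([370.9, 256.1], 0.36)]
tall_beaker top [([414.4, 257.8], 0.7)]
    [ 564.8 -141.3   -3.4] [4.1 4.1]
conical_small scene [([353.9, 315.1], 0.6)]
conical_small top [([303.6, 294.0], 0.78)]
    [466.2 137.3   6.7] [0.6 0.6]
drop_b scene [([326.5, 240.2], 0.68)]
drop_b top [([399.4, 215.0], 0.78), ([358.6, 280.7], 0.74)]
    [ 673.9 -104.     7.2] [4.2 4.2]
timer_white scene [([215.4, 327.9], 0.92)]
timer_white top [([230.6, 212.4], 0.57)]
    [677.8 328.3  11.3] [3.2 3.2]
```

View pics/top0.png

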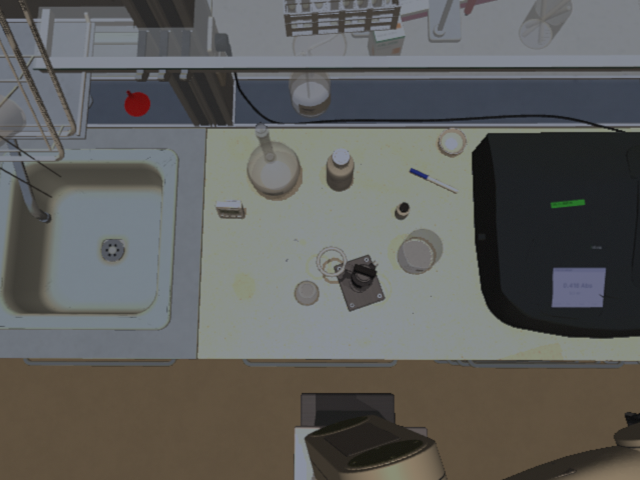

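View pics/scene0.png

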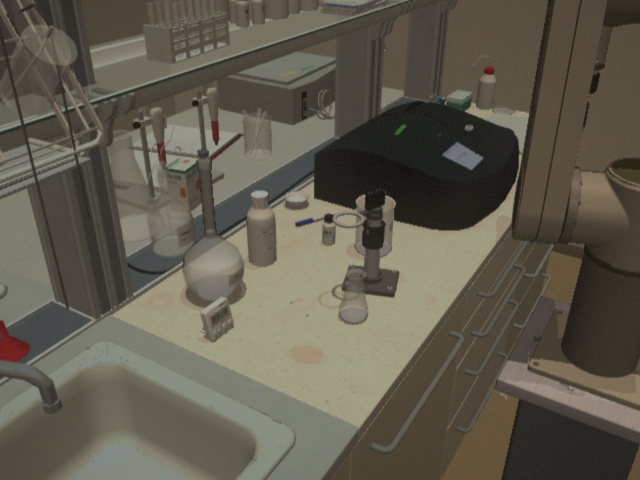

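The top view shows the stand plate around (361,283), with the ring to its left at (331,263). The beaker is at (415,255) and the flask at (306,293). The stand's yaw is about 20°, so the post's yaw is about 73°. I'll move above the post and look with the wrist camera.

Emit:
carry_out(
  commands=[
    {"translation": [0.0288, -0.026, -0.013], "jaw": 0.0854},
    {"translation": [0.0288, -0.026, -0.013]},
    {"translation": [0.0288, -0.026, -0.013]},
    {"translation": [0.0288, -0.026, -0.013]},
    {"translation": [0.0288, -0.026, -0.013]},
    {"translation": [0.0288, -0.026, -0.013]},
    {"translation": [0.0288, -0.026, -0.013]},
    {"translation": [0.0288, -0.026, -0.013]},
  ],
)

```text
invalid input
```

Emit:
carry_out(
  commands=[
    {"translation": [0.0288, -0.026, 0]},
    {"translation": [0.0288, -0.026, 0]},
    {"translation": [0.0288, -0.026, 0]},
    {"translation": [0.0288, -0.026, 0]},
    {"translation": [0.0288, -0.026, 0]},
    {"translation": [0.0288, -0.026, 0]},
    {"translation": [0.0288, -0.026, 0]},
    {"translation": [0.0288, -0.026, 0]},
  ],
)

```text
invalid input
```

Emit:
carry_out(
  commands=[
    {"spin": -0.112, "translation": [0, 0, 0]},
    {"spin": -0.112, "translation": [0, 0, 0]},
    {"spin": -0.112, "translation": [0, 0, 0]},
    {"spin": -0.112, "translation": [0, 0, 0]},
    {"spin": -0.112, "translation": [0, 0, 0]},
    {"spin": -0.112, "translation": [0, 0, 0]},
    {"spin": -0.112, "translation": [0, 0, 0]},
    {"spin": -0.112, "translation": [0, 0, 0]},
  ],
)

```text
invalid input
```

Run:
```python
from h import *
s=r.sense();print(s["time"],s["tool_pos"],s["tcp_rot"],s["joint_pos"].round(1))
P={n:r.snapshot(n) for n in("scene","wrist")}
print(np.array(P["wrist"]["extrinsics"]).round(2))
cv2.imwrite("pics/w1.png",P["wrist"]["pixels"])
for t in["stand","slot","low_seat","tube_top","post","grip"]:
    q=r.landmark_of(P["wrist"],t)
    z=dict(stand=0,slot=75,low_seat=70,tube_top=190,post=73.5,grip=217.5)[t]
    for a in q[:2]: print(t,np.round(a["xy"],1),round(a["score"],2),at_z(P["wrist"],a["xy"],z).round(1))
```

```text
1.1 [ 220.7590911  -557.92912234  231.29694882] [1.79998812e+02 1.30745722e-03 2.15880418e+01] [-73.3   7.5  85.3  -0.   87.3  -4.9]
[[ 3.7000e-01 -8.8000e-01 -3.0000e-01  3.0003e+02]
 [-9.3000e-01 -3.5000e-01 -1.2000e-01 -5.2740e+02]
 [-0.0000e+00  3.3000e-01 -9.4000e-01  3.7399e+02]
 [ 0.0000e+00  0.0000e+00  0.0000e+00  1.0000e+00]]
```

View pics/w1.png

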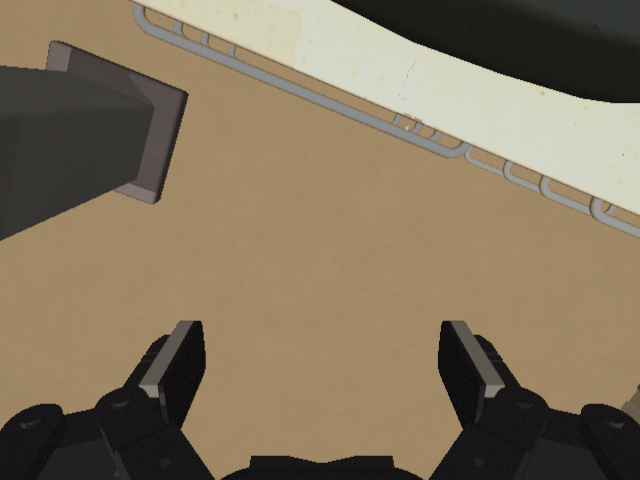

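The moves were refused, because every row needs all its fields. The arm is still at its start and the wrist view shows only floor and the bench edge. I'll resend with all fields filled in.

Emit:
carry_out(
  commands=[
    {"jaw": 0.085, "spin": 0, "translation": [0.0288, -0.026, -0.013]},
    {"jaw": 0.085, "spin": 0, "translation": [0.0288, -0.026, -0.013]},
    {"jaw": 0.085, "spin": 0, "translation": [0.0288, -0.026, -0.013]},
    {"jaw": 0.085, "spin": 0, "translation": [0.0288, -0.026, -0.013]},
    {"jaw": 0.085, "spin": 0, "translation": [0.0288, -0.026, -0.013]},
    {"jaw": 0.085, "spin": 0, "translation": [0.0288, -0.026, -0.013]},
    {"jaw": 0.085, "spin": 0, "translation": [0.0288, -0.026, -0.013]},
    {"jaw": 0.085, "spin": 0, "translation": [0.0288, -0.026, -0.013]},
  ],
)

```text
time: 2.17
tool_pos: [358.8, -278.0, 336.2]
tcp_rot: [180.0, -0.0, 21.6]
ft_force: [0.7, 0.3, 0.5]
finger_gap: 85.1
grip_force: 0.0
```

Emit:
carry_out(
  commands=[
    {"jaw": 0.085, "spin": 0, "translation": [0.0288, -0.026, 0]},
    {"jaw": 0.085, "spin": 0, "translation": [0.0288, -0.026, 0]},
    {"jaw": 0.085, "spin": 0, "translation": [0.0288, -0.026, 0]},
    {"jaw": 0.085, "spin": 0, "translation": [0.0288, -0.026, 0]},
    {"jaw": 0.085, "spin": 0, "translation": [0.0288, -0.026, 0]},
    {"jaw": 0.085, "spin": 0, "translation": [0.0288, -0.026, 0]},
    {"jaw": 0.085, "spin": 0, "translation": [0.0288, -0.026, 0]},
    {"jaw": 0.085, "spin": 0, "translation": [0.0288, -0.026, 0]},
  ],
)

```text
time: 2.83
tool_pos: [496.7, 0.5, 335.6]
tcp_rot: [180.0, -0.0, 21.6]
ft_force: [0.8, -1.3, 0.6]
finger_gap: 85.1
grip_force: 0.0
```

Emit:
carry_out(
  commands=[
    {"jaw": 0.085, "spin": -0.112, "translation": [0, 0, 0]},
    {"jaw": 0.085, "spin": -0.112, "translation": [0, 0, 0]},
    {"jaw": 0.085, "spin": -0.112, "translation": [0, 0, 0]},
    {"jaw": 0.085, "spin": -0.112, "translation": [0, 0, 0]},
    {"jaw": 0.085, "spin": -0.112, "translation": [0, 0, 0]},
    {"jaw": 0.085, "spin": -0.112, "translation": [0, 0, 0]},
    {"jaw": 0.085, "spin": -0.112, "translation": [0, 0, 0]},
    {"jaw": 0.085, "spin": -0.112, "translation": [0, 0, 0]},
  ],
)

```text
time: 3.5
tool_pos: [496.2, -1.5, 335.4]
tcp_rot: [180.0, -0.0, 73.2]
ft_force: [0.0, 0.9, 0.7]
finger_gap: 85.1
grip_force: 0.0
```

Run:
```python
from h import *
s=r.sense();print(s["time"],s["tool_pos"],s["tcp_rot"],s["joint_pos"].round(1))
P={n:r.snapshot(n) for n in("scene","wrist")}
print(np.array(P["wrist"]["extrinsics"]).round(2))
cv2.imwrite("pics/w2.png",P["wrist"]["pixels"])
for t in["stand","slot","low_seat","tube_top","post","grip"]:
    q=r.landmark_of(P["wrist"],t)
    z=dict(stand=0,slot=75,low_seat=70,tube_top=190,post=73.5,grip=217.5)[t]
    for a in q[:2]: print(t,np.round(a["xy"],1),round(a["score"],2),at_z(P["wrist"],a["xy"],z).round(1))
```

```text
3.5 [496.20509285  -1.52473688 335.39827242] [ 1.79987694e+02 -3.26372055e-03  7.32469938e+01] [-6.1 -9.8 91.6  0.  98.2 10.7]
[[ 9.6000e-01 -2.6000e-01 -9.0000e-02  5.2040e+02]
 [-2.8000e-01 -9.1000e-01 -3.1000e-01  7.9120e+01]
 [ 0.0000e+00  3.3000e-01 -9.4000e-01  4.7808e+02]
 [ 0.0000e+00  0.0000e+00  0.0000e+00  1.0000e+00]]
stand [323.9 170.8] 0.66 [500.2  -1.4   0. ]
slot [320.9 179.7] 0.67 [498.    3.6  75. ]
low_seat [323. 181.] 0.86 [499.4   0.9  70. ]
post [323.2 182.4] 0.89 [4.994e+02 1.000e-01 7.350e+01]
grip [321.7 222.4] 0.96 [498.5   2.9 217.5]
```

View pics/w2.png

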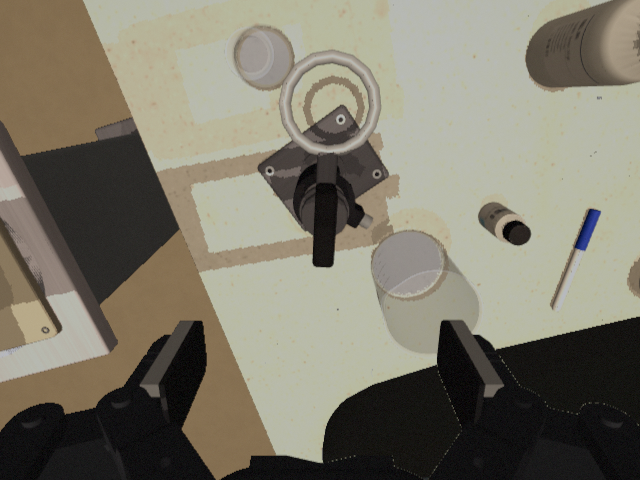

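The wrist view shows the handle from (327,157) to (323,265), the ring centred at (331,103), and plate bolts at (341,119), (377,174) and (269,171).

Run:
```python
from h import *
p=r.snapshot("wrist");im=p["pixels"]
f=lambda uv,z:at_z(p,uv,z)
A,B=f((327,157),232.5),f((322.5,265),232.5)
print("handle",A,B,np.degrees(np.arctan2(*(A-B)[1::-1])),np.linalg.norm(A-B),(A+B)/2)
R=f((331,103),191.5);print("ring",R,np.degrees(np.arctan2(R[1]-1.0,R[0]-498)),np.hypot(R[1]-1,R[0]-498))
b=[f(u,16) for u in((341,119),(377,174),(269,171))];print(b)
for i,j in((0,1),(0,2),(1,2)):
    d=b[i]-b[j];print(i,j,np.linalg.norm(d),np.degrees(np.arctan2(d[1],d[0])))
print("mid", (b[1]+b[2])/2)
g=cv2.cvtColor(im,cv2.COLOR_BGR2GRAY)
c=cv2.resize(im[90:290,230:400],None,fx=3,fy=3,interpolation=cv2.INTER_CUBIC)
cv2.imwrite("pics/c.png",cv2.convertScaleAbs(c,alpha=2.0,beta=10))
```

```text
handle [514.75647149  44.79279477 232.5       ] [491.91217153 -20.32306715 232.5       ] 70.66783242782897 69.00679324042609 [503.33432151  12.23486381 232.5       ]
ring [526.40150344  72.14467256 191.5       ] 68.23773358209714 76.60424159686232
[array([534.85102533,  49.25244995,  16.        ]), array([556.84125041, -19.84750055,  16.        ]), array([441.92238403,  19.22434119,  16.        ])]
0 1 72.5146409928539 107.65304348386842
0 2 97.659713754362 17.90724405112397
1 2 121.37938320947241 -18.777777217532535
mid [ 4.99381817e+02 -3.11579683e-01  1.60000000e+01]
```

View pics/c.png

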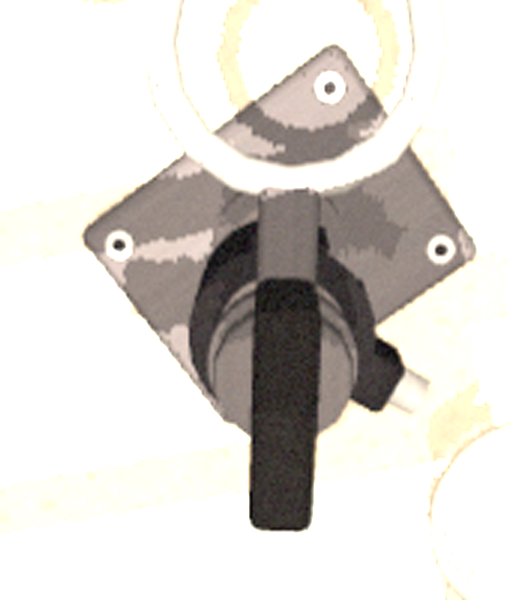

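Stand yaw is about 18° and its axis is near (499.5, 1). The handle's yaw is about 71°. I'll move closer and measure again.

Emit:
carry_out(
  commands=[
    {"jaw": 0.085, "spin": 0.037, "translation": [0.003, 0.0024, 0.012]},
    {"jaw": 0.085, "spin": 0, "translation": [0, 0, 0.014]},
    {"jaw": 0.085, "spin": 0, "translation": [0, 0, 0.014]},
    {"jaw": 0.085, "spin": 0, "translation": [0, 0, 0.014]},
    {"jaw": 0.085, "spin": 0, "translation": [0, 0, 0.014]},
    {"jaw": 0.085, "spin": 0, "translation": [0, 0, 0.012]},
    {"jaw": 0.085, "spin": 0, "translation": [0, 0, 0]},
    {"jaw": 0.085, "spin": 0, "translation": [0, 0, 0]},
  ],
)

```text
time: 4.62
tool_pos: [498.9, 0.7, 254.8]
tcp_rot: [-179.9, 0.0, 70.8]
ft_force: [0.8, -0.4, 0.1]
finger_gap: 85.3
grip_force: 0.0
```

Run:
```python
from h import *
s=r.sense();print(s["time"],s["tool_pos"],s["tcp_rot"],s["ft_force"])
Z=dict(stand=0,slot=75,low_seat=70,tube_top=182,post=73.5,grip=217.5)
P=r.snapshot("wrist");S=r.snapshot("scene");T=r.snapshot("top")
for t in Z:
    for n,p in zip("wst",(P,S,T)):
        q=r.landmark_of(p,t)
        for a in q[:1]: print(t,n,np.round(a["xy"],1),round(a["score"],2),at_z(p,a["xy"],Z[t]).round(1))
# projection of believed geometry
E=np.linalg.inv(np.array(P["extrinsics"]));K=np.array(P["K"])
def pr(X):
    c=E[:3,:3]@X+E[:3,3];q=K@c;return q[:2]/q[2]
im=cv2.convertScaleAbs(P["pixels"],alpha=1.8,beta=10)
a=np.radians(71);c,s_=np.cos(a),np.sin(a);C=np.array([499.5,0.5])
def W(x,y,z):return np.array([C[0]+c*x-s_*y,C[1]+s_*x+c*y,z])
box=np.array([pr(W(x,y,232.5)) for x,y in((25,7),(-25,7),(-25,-7),(25,-7))]).astype(np.int32)
cv2.polylines(im,[box],True,(0,0,255),1)
ring=np.array([pr(W(75+34*np.cos(u),34*np.sin(u),191.5)) for u in np.linspace(0,6.28,60)]).astype(np.int32)
cv2.polylines(im,[ring],True,(0,255,0),1)
a=np.radians(18);c,s_=np.cos(a),np.sin(a)
pl=np.array([pr(W(x,y,14)) for x,y in((60,48),(-60,48),(-60,-48),(60,-48))]).astype(np.int32)
cv2.polylines(im,[pl],True,(255,0,0),1)
cv2.imwrite("pics/w3.png",im)
```

```text
4.6167 [498.90967117   0.66403611 254.75463854] [-1.79913006e+02  1.98401808e-02  7.07813049e+01] [ 0.83045331 -0.44426096  0.11923679]
stand w [322.8 187.3] 0.8 [500.3  -0.9   0. ]
stand s [369.3 282.6] 0.94 [499.7   1.6   0. ]
stand t [359.7 281.6] 0.71 [499.2  -3.2   0. ]
slot s [372.  252.8] 0.56 [501.3  -7.6  75. ]
slot t [364.2 279.9] 0.71 [494.4  -9.2  75. ]
low_seat w [522.2 230.6] 0.16 [650.2 -76.   70. ]
low_seat s [213.3 331.2] 0.64 [625.5 394.7  70. ]
tube_top s [371.9 212.3] 0.72 [501.9   2.2 182. ]
tube_top t [359.8 271.9] 0.91 [499.   8. 182.]
post w [321.4 207.6] 0.98 [498.8  -1.3  73.5]
post s [372.6 256.6] 0.95 [493.6   4.1  73.5]
post t [359.1 280.3] 0.79 [493.6   2.9  73.5]
grip w [319.6 280. ] 0.95 [499.    1.3 217.5]
grip s [372.7 202.2] 0.97 [491.5  22.2 217.5]
grip t [365.9 267. ] 0.77 [504.8  -2.9 217.5]
```

View pics/w3.png

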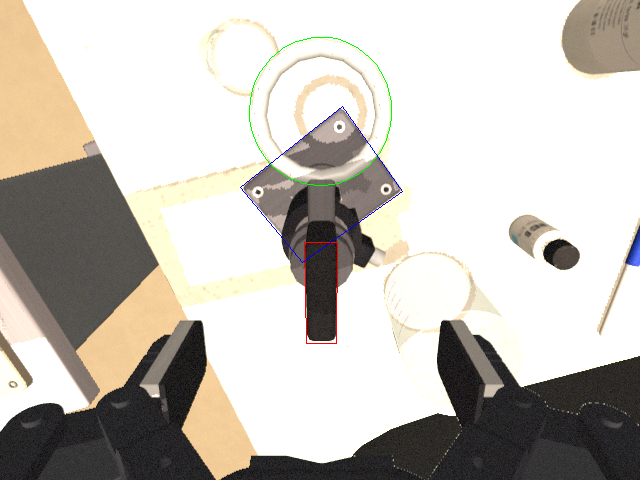

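The overlay fits: the handle box is at (306–337, 243–343), and the plate and ring line up within about 1 mm. I'll descend and grip.

Emit:
carry_out(
  commands=[
    {"jaw": 0.05, "spin": 0, "translation": [0.0004, 0.0006, 0.006]},
    {"jaw": 0.05, "spin": 0, "translation": [0, 0, 0.008]},
    {"jaw": 0.05, "spin": 0, "translation": [0, 0, 0.008]},
    {"jaw": 0.05, "spin": 0, "translation": [0, 0, 0.008]},
    {"jaw": 0.05, "spin": 0, "translation": [0, 0, 0.008]},
    {"jaw": 0.05, "spin": 0, "translation": [0, 0, 0.008]},
    {"jaw": 0.05, "spin": 0, "translation": [0, 0, 0.006]},
    {"jaw": 0.04, "spin": 0, "translation": [0, 0, 0]},
  ],
  squeeze=30,
)

```text
time: 6.33
tool_pos: [499.1, 0.9, 201.2]
tcp_rot: [-179.8, 0.0, 70.8]
ft_force: [-0.5, 0.5, -0.1]
finger_gap: 40.4
grip_force: 0.0
```

Emit:
carry_out(
  commands=[
    {"jaw": 0.03, "spin": 0, "translation": [0, 0, 0]},
    {"jaw": 0.025, "spin": 0, "translation": [0, 0, 0]},
    {"jaw": 0.02, "spin": 0, "translation": [0, 0, 0]},
    {"jaw": 0.016, "spin": 0, "translation": [0, 0, 0]},
    {"jaw": 0.008, "spin": 0, "translation": [0, 0, 0]},
    {"jaw": 0.008, "spin": 0, "translation": [0, 0, 0]},
    {"jaw": 0.008, "spin": 0, "translation": [0, 0, 0]},
    {"jaw": 0.008, "spin": 0, "translation": [0, 0, 0]},
  ],
)

```text
time: 7.0
tool_pos: [500.2, 0.9, 203.8]
tcp_rot: [180.0, -0.0, 70.8]
ft_force: [-2.8, 0.9, 6.2]
finger_gap: 13.4
grip_force: 32.7
```

Emit:
carry_out(
  commands=[
    {"jaw": 0.008, "spin": 0, "translation": [0, 0, -0.001]},
    {"jaw": 0.008, "spin": 0, "translation": [0, 0, -0.001]},
    {"jaw": 0.008, "spin": 0, "translation": [0, 0, -0.001]},
    {"jaw": 0.008, "spin": 0, "translation": [0, 0, -0.001]},
    {"jaw": 0.008, "spin": 0, "translation": [0, 0, -0.001]},
    {"jaw": 0.008, "spin": 0, "translation": [0, 0, -0.001]},
    {"jaw": 0.008, "spin": 0, "translation": [0, 0, -0.001]},
    {"jaw": 0.008, "spin": 0, "translation": [0, 0, 0]},
  ],
)

```text
time: 7.67
tool_pos: [500.1, 0.8, 210.5]
tcp_rot: [180.0, -0.0, 70.8]
ft_force: [-0.7, -0.6, -3.4]
finger_gap: 13.0
grip_force: 31.5
```

Run:
```python
from h import *
for i in range(3):
    s=r.sense();print(s["time"],s["tool_pos"].round(2),s["tcp_rot"].round(2),s["ft_force"].round(1),s["wrist_torque"].round(2));r.snapshot("wrist")
```

```text
7.6667 [500.1    0.8  210.47] [179.99  -0.    70.81] [-0.7 -0.6 -3.4] [-0.06  0.11  0.04]
7.7167 [500.08   0.79 210.38] [180.    -0.    70.81] [-0.9  0.9 -2.9] [-0.    0.11 -0.  ]
7.7667 [500.08   0.79 210.31] [180.   -0.   70.8] [-0.9 -0.1 -4. ] [-0.    0.06  0.  ]
```

Emit:
carry_out(
  commands=[
    {"jaw": 0.008, "spin": 0.058, "translation": [0, 0, 0]},
    {"jaw": 0.008, "spin": 0.058, "translation": [0, 0, 0]},
    {"jaw": 0.008, "spin": 0.058, "translation": [0, 0, 0]},
    {"jaw": 0.008, "spin": 0.058, "translation": [0, 0, 0]},
    {"jaw": 0.008, "spin": 0.058, "translation": [0, 0, 0]},
    {"jaw": 0.008, "spin": 0.058, "translation": [0, 0, 0]},
    {"jaw": 0.008, "spin": 0.058, "translation": [0, 0, 0]},
    {"jaw": 0.008, "spin": 0, "translation": [0, 0, 0]},
  ],
)

```text
time: 8.48
tool_pos: [500.1, 0.8, 210.2]
tcp_rot: [-180.0, 0.0, 47.4]
ft_force: [-0.0, 0.4, -2.5]
finger_gap: 13.5
grip_force: 31.4
```

```bash
cat > f.py <<'E'
from h import *
for i in range(2):
    s=r.sense();print(s["time"],s["tool_pos"].round(2),s["tcp_rot"].round(2),s["ft_force"].round(1),s["wrist_torque"].round(2));r.snapshot("wrist")
E
python3 f.py
```

```text
8.4833 [500.07   0.81 210.23] [-180.      0.     47.39] [-0.   0.4 -2.5] [ 0.   -0.01 -0.04]
8.5333 [500.07   0.8  210.24] [-180.     0.    47.6] [-0.  -0.3 -2.6] [-0.02  0.01 -0.03]
```

Emit:
carry_out(
  commands=[
    {"jaw": 0.008, "spin": 0.065, "translation": [0, 0, 0]},
    {"jaw": 0.008, "spin": 0.065, "translation": [0, 0, 0]},
    {"jaw": 0.008, "spin": 0.065, "translation": [0, 0, 0]},
    {"jaw": 0.008, "spin": 0.065, "translation": [0, 0, 0]},
    {"jaw": 0.008, "spin": 0.065, "translation": [0, 0, 0]},
    {"jaw": 0.008, "spin": 0.065, "translation": [0, 0, 0]},
    {"jaw": 0.008, "spin": 0.065, "translation": [0, 0, 0]},
    {"jaw": 0.008, "spin": 0.06, "translation": [0, 0, 0]},
  ],
)

```text
time: 9.25
tool_pos: [500.1, 0.8, 210.3]
tcp_rot: [180.0, -0.0, 18.0]
ft_force: [0.0, 0.5, -3.7]
finger_gap: 13.7
grip_force: 31.4
```

```bash
python3 f.py
```

```text
9.25 [500.07   0.8  210.29] [180.    -0.    17.97] [ 0.   0.5 -3.7] [-0.03 -0.    0.03]
9.3 [500.07   0.79 210.27] [180.    -0.    17.73] [ 0.2  0.3 -3.1] [-0.04  0.06 -0.02]
```

The pin turned freely. Next I'll raise the post to just below the earliest possible stop at TCP z of about 260.

Emit:
carry_out(
  commands=[
    {"jaw": 0.008, "spin": 0, "translation": [0, 0, -0.004]},
    {"jaw": 0.008, "spin": 0, "translation": [0, 0, -0.008]},
    {"jaw": 0.008, "spin": 0, "translation": [0, 0, -0.01]},
    {"jaw": 0.008, "spin": 0, "translation": [0, 0, -0.01]},
    {"jaw": 0.008, "spin": 0, "translation": [0, 0, -0.008]},
    {"jaw": 0.008, "spin": 0, "translation": [0, 0, -0.004]},
    {"jaw": 0.008, "spin": 0, "translation": [0, 0, -0.001]},
    {"jaw": 0.008, "spin": 0, "translation": [0, 0, 0]},
  ],
)

```text
time: 10.02
tool_pos: [500.3, 0.8, 255.9]
tcp_rot: [180.0, -0.0, 18.0]
ft_force: [-0.5, -0.2, -2.0]
finger_gap: 13.5
grip_force: 31.5
```

```bash
python3 f.py
```

```text
10.0167 [500.33   0.76 255.9 ] [ 1.7998e+02 -5.0000e-02  1.8050e+01] [-0.5 -0.2 -2. ] [-0.03  0.15  0.05]
10.0667 [500.25   0.79 255.41] [ 1.7999e+02 -3.0000e-02  1.8050e+01] [-1.   0.6 -3.6] [0.02 0.01 0.02]
```

Emit:
carry_out(
  commands=[
    {"jaw": 0.008, "spin": 0, "translation": [0, 0, -0.0006]},
    {"jaw": 0.008, "spin": 0, "translation": [0, 0, -0.0006]},
    {"jaw": 0.008, "spin": 0, "translation": [0, 0, -0.0006]},
    {"jaw": 0.008, "spin": 0, "translation": [0, 0, -0.0006]},
    {"jaw": 0.008, "spin": 0, "translation": [0, 0, -0.0006]},
    {"jaw": 0.008, "spin": 0, "translation": [0, 0, 0]},
    {"jaw": 0.008, "spin": 0, "translation": [0, 0, 0]},
    {"jaw": 0.008, "spin": 0, "translation": [0, 0, 0]},
  ],
)

```text
time: 10.78
tool_pos: [500.1, 0.8, 258.3]
tcp_rot: [180.0, -0.0, 18.0]
ft_force: [-0.6, 0.8, -3.5]
finger_gap: 13.5
grip_force: 31.4
```

Emit:
carry_out(
  commands=[
    {"jaw": 0.008, "spin": 0, "translation": [0, 0, -0.0005]},
    {"jaw": 0.008, "spin": 0, "translation": [0, 0, -0.0005]},
    {"jaw": 0.008, "spin": 0, "translation": [0, 0, -0.0005]},
    {"jaw": 0.008, "spin": 0, "translation": [0, 0, -0.0005]},
    {"jaw": 0.008, "spin": 0, "translation": [0, 0, 0]},
    {"jaw": 0.008, "spin": 0, "translation": [0, 0, 0]},
    {"jaw": 0.008, "spin": 0, "translation": [0, 0, 0]},
    {"jaw": 0.008, "spin": 0, "translation": [0, 0, 0]},
  ],
)

```text
time: 11.45
tool_pos: [500.1, 0.8, 260.3]
tcp_rot: [-180.0, 0.0, 18.0]
ft_force: [0.3, 0.4, -2.5]
finger_gap: 13.6
grip_force: 31.4
```

Emit:
carry_out(
  commands=[
    {"jaw": 0.008, "spin": 0, "translation": [0, 0, -0.0004]},
    {"jaw": 0.008, "spin": 0, "translation": [0, 0, -0.0004]},
    {"jaw": 0.008, "spin": 0, "translation": [0, 0, -0.0004]},
    {"jaw": 0.008, "spin": 0, "translation": [0, 0, -0.0004]},
    {"jaw": 0.008, "spin": 0, "translation": [0, 0, -0.0004]},
    {"jaw": 0.008, "spin": 0, "translation": [0, 0, -0.0004]},
    {"jaw": 0.008, "spin": 0, "translation": [0, 0, 0]},
    {"jaw": 0.008, "spin": 0, "translation": [0, 0, 0]},
  ],
)

```text
time: 12.12
tool_pos: [500.1, 0.8, 262.7]
tcp_rot: [-180.0, -0.0, 18.0]
ft_force: [-0.2, 0.5, -3.4]
finger_gap: 13.9
grip_force: 31.4
```

Emit:
carry_out(
  commands=[
    {"jaw": 0.008, "spin": 0, "translation": [0, 0, -0.0004]},
    {"jaw": 0.008, "spin": 0, "translation": [0, 0, -0.0004]},
    {"jaw": 0.008, "spin": 0, "translation": [0, 0, -0.0004]},
    {"jaw": 0.008, "spin": 0, "translation": [0, 0, -0.0004]},
    {"jaw": 0.008, "spin": 0, "translation": [0, 0, -0.0004]},
    {"jaw": 0.008, "spin": 0, "translation": [0, 0, -0.0004]},
    {"jaw": 0.008, "spin": 0, "translation": [0, 0, 0]},
    {"jaw": 0.008, "spin": 0, "translation": [0, 0, 0]},
  ],
)

```text
time: 12.78
tool_pos: [500.1, 0.8, 265.1]
tcp_rot: [180.0, -0.0, 18.0]
ft_force: [-0.4, -0.2, -3.5]
finger_gap: 13.7
grip_force: 31.4
```

Emit:
carry_out(
  commands=[
    {"jaw": 0.008, "spin": 0, "translation": [0, 0, -0.0004]},
    {"jaw": 0.008, "spin": 0, "translation": [0, 0, -0.0004]},
    {"jaw": 0.008, "spin": 0, "translation": [0, 0, -0.0004]},
    {"jaw": 0.008, "spin": 0, "translation": [0, 0, -0.0004]},
    {"jaw": 0.008, "spin": 0, "translation": [0, 0, -0.0004]},
    {"jaw": 0.008, "spin": 0, "translation": [0, 0, -0.0004]},
    {"jaw": 0.008, "spin": 0, "translation": [0, 0, 0]},
    {"jaw": 0.008, "spin": 0, "translation": [0, 0, 0]},
  ],
)

```text
time: 13.45
tool_pos: [500.1, 0.8, 267.5]
tcp_rot: [180.0, -0.0, 18.0]
ft_force: [0.8, 0.9, -2.7]
finger_gap: 13.6
grip_force: 31.4
```

Emit:
carry_out(
  commands=[
    {"jaw": 0.008, "spin": 0, "translation": [0, 0, -0.0004]},
    {"jaw": 0.008, "spin": 0, "translation": [0, 0, -0.0004]},
    {"jaw": 0.008, "spin": 0, "translation": [0, 0, -0.0004]},
    {"jaw": 0.008, "spin": 0, "translation": [0, 0, -0.0004]},
    {"jaw": 0.008, "spin": 0, "translation": [0, 0, -0.0004]},
    {"jaw": 0.008, "spin": 0, "translation": [0, 0, -0.0004]},
    {"jaw": 0.008, "spin": 0, "translation": [0, 0, 0]},
    {"jaw": 0.008, "spin": 0, "translation": [0, 0, 0]},
  ],
)

```text
time: 14.12
tool_pos: [500.1, 0.8, 270.0]
tcp_rot: [180.0, -0.0, 18.0]
ft_force: [-0.4, 0.1, -3.2]
finger_gap: 13.1
grip_force: 31.4
```

Emit:
carry_out(
  commands=[
    {"jaw": 0.008, "spin": 0, "translation": [0, 0, -0.0004]},
    {"jaw": 0.008, "spin": 0, "translation": [0, 0, -0.0004]},
    {"jaw": 0.008, "spin": 0, "translation": [0, 0, -0.0004]},
    {"jaw": 0.008, "spin": 0, "translation": [0, 0, -0.0004]},
    {"jaw": 0.008, "spin": 0, "translation": [0, 0, -0.0004]},
    {"jaw": 0.008, "spin": 0, "translation": [0, 0, -0.0004]},
    {"jaw": 0.008, "spin": 0, "translation": [0, 0, 0]},
    {"jaw": 0.008, "spin": 0, "translation": [0, 0, 0]},
  ],
)

```text
time: 14.78
tool_pos: [500.1, 0.8, 272.3]
tcp_rot: [180.0, -0.0, 18.0]
ft_force: [-0.9, 0.5, -3.2]
finger_gap: 13.5
grip_force: 31.4
```

Emit:
carry_out(
  commands=[
    {"jaw": 0.008, "spin": 0, "translation": [0, 0, -0.0004]},
    {"jaw": 0.008, "spin": 0, "translation": [0, 0, -0.0004]},
    {"jaw": 0.008, "spin": 0, "translation": [0, 0, -0.0004]},
    {"jaw": 0.008, "spin": 0, "translation": [0, 0, -0.0004]},
    {"jaw": 0.008, "spin": 0, "translation": [0, 0, -0.0004]},
    {"jaw": 0.008, "spin": 0, "translation": [0, 0, -0.0004]},
    {"jaw": 0.008, "spin": 0, "translation": [0, 0, 0]},
    {"jaw": 0.008, "spin": 0, "translation": [0, 0, 0]},
  ],
)

```text
time: 15.45
tool_pos: [500.1, 0.8, 274.7]
tcp_rot: [180.0, -0.0, 18.0]
ft_force: [0.6, -0.2, -3.2]
finger_gap: 13.5
grip_force: 31.4
```

Emit:
carry_out(
  commands=[
    {"jaw": 0.008, "spin": 0, "translation": [0, 0, -0.0004]},
    {"jaw": 0.008, "spin": 0, "translation": [0, 0, -0.0004]},
    {"jaw": 0.008, "spin": 0, "translation": [0, 0, -0.0004]},
    {"jaw": 0.008, "spin": 0, "translation": [0, 0, -0.0004]},
    {"jaw": 0.008, "spin": 0, "translation": [0, 0, -0.0004]},
    {"jaw": 0.008, "spin": 0, "translation": [0, 0, -0.0004]},
    {"jaw": 0.008, "spin": 0, "translation": [0, 0, 0]},
    {"jaw": 0.008, "spin": 0, "translation": [0, 0, 0]},
  ],
)

```text
time: 16.12
tool_pos: [500.1, 0.8, 277.1]
tcp_rot: [-180.0, -0.0, 18.0]
ft_force: [-0.3, -0.2, -2.9]
finger_gap: 13.8
grip_force: 31.4
```

Emit:
carry_out(
  commands=[
    {"jaw": 0.008, "spin": 0, "translation": [0, 0, -0.0004]},
    {"jaw": 0.008, "spin": 0, "translation": [0, 0, -0.0004]},
    {"jaw": 0.008, "spin": 0, "translation": [0, 0, -0.0004]},
    {"jaw": 0.008, "spin": 0, "translation": [0, 0, -0.0004]},
    {"jaw": 0.008, "spin": 0, "translation": [0, 0, -0.0004]},
    {"jaw": 0.008, "spin": 0, "translation": [0, 0, -0.0004]},
    {"jaw": 0.008, "spin": 0, "translation": [0, 0, 0]},
    {"jaw": 0.008, "spin": 0, "translation": [0, 0, 0]},
  ],
)

```text
time: 16.78
tool_pos: [500.0, 0.8, 279.2]
tcp_rot: [-180.0, 0.0, 18.0]
ft_force: [-0.7, -1.2, -5.8]
finger_gap: 13.2
grip_force: 31.0
```

Emit:
carry_out(
  commands=[
    {"jaw": 0.008, "spin": 0, "translation": [0, 0, -0.0002]},
    {"jaw": 0.008, "spin": 0, "translation": [0, 0, -0.0002]},
    {"jaw": 0.008, "spin": 0, "translation": [0, 0, -0.0002]},
    {"jaw": 0.008, "spin": 0, "translation": [0, 0, -0.0002]},
    {"jaw": 0.008, "spin": 0, "translation": [0, 0, 0]},
    {"jaw": 0.008, "spin": 0, "translation": [0, 0, 0]},
    {"jaw": 0.008, "spin": 0, "translation": [0, 0, 0]},
    {"jaw": 0.008, "spin": 0, "translation": [0, 0, 0]},
  ],
)

```text
time: 17.45
tool_pos: [499.7, 0.8, 279.5]
tcp_rot: [-180.0, 0.1, 18.0]
ft_force: [1.8, 0.1, -16.8]
finger_gap: 13.6
grip_force: 29.5
```

```bash
python3 f.py
```

```text
17.45 [499.71   0.82 279.49] [-1.7997e+02  7.0000e-02  1.8040e+01] [  1.8   0.1 -16.8] [-0.11 -0.43  0.04]
17.5 [499.69   0.8  279.5 ] [-1.7997e+02  8.0000e-02  1.8030e+01] [  0.7  -0.9 -18. ] [-0.1  -0.43 -0.03]
```

Stop felt at TCP z of about 279.2. I'll ease off to about 277.2.

Emit:
carry_out(
  commands=[
    {"jaw": 0.008, "spin": 0, "translation": [0, 0, 0.0007]},
    {"jaw": 0.008, "spin": 0, "translation": [0, 0, 0.0007]},
    {"jaw": 0.008, "spin": 0, "translation": [0, 0, 0.0007]},
    {"jaw": 0.008, "spin": 0, "translation": [0, 0, 0.0006]},
    {"jaw": 0.008, "spin": 0, "translation": [0, 0, 0]},
    {"jaw": 0.008, "spin": 0, "translation": [0, 0, 0]},
    {"jaw": 0.008, "spin": 0, "translation": [0, 0, 0]},
    {"jaw": 0.008, "spin": 0, "translation": [0, 0, 0]},
  ],
)

```text
time: 18.22
tool_pos: [500.4, 0.7, 278.4]
tcp_rot: [180.0, -0.1, 18.0]
ft_force: [-1.6, -0.2, -1.7]
finger_gap: 13.3
grip_force: 31.7
```

```bash
python3 f.py
```

```text
18.2167 [500.44   0.74 278.37] [ 1.7996e+02 -7.0000e-02  1.8040e+01] [-1.6 -0.2 -1.7] [-0.06  0.21 -0.02]
18.2667 [500.41   0.76 278.17] [ 1.7997e+02 -6.0000e-02  1.8040e+01] [ 0.2 -0.4 -3.1] [-0.04  0.19  0.  ]
```

Emit:
carry_out(
  commands=[
    {"jaw": 0.008, "spin": 0, "translation": [0, 0, 0.0004]},
    {"jaw": 0.008, "spin": 0, "translation": [0, 0, 0]},
    {"jaw": 0.008, "spin": 0, "translation": [0, 0, 0]},
    {"jaw": 0.008, "spin": -0.05, "translation": [0, 0, 0]},
    {"jaw": 0.008, "spin": -0.05, "translation": [0, 0, 0]},
    {"jaw": 0.008, "spin": -0.05, "translation": [0, 0, 0]},
    {"jaw": 0.008, "spin": -0.05, "translation": [0, 0, 0]},
    {"jaw": 0.008, "spin": 0, "translation": [0, 0, 0]},
  ],
)

```text
time: 18.98
tool_pos: [500.1, 0.8, 277.1]
tcp_rot: [-180.0, -0.0, 29.6]
ft_force: [0.8, 0.4, -3.0]
finger_gap: 13.6
grip_force: 31.5
```

```bash
python3 f.py
```

```text
18.9833 [500.14   0.83 277.13] [-1.800e+02 -1.000e-02  2.963e+01] [ 0.8  0.4 -3. ] [-0.   -0.01 -0.06]
19.0333 [500.11   0.82 277.13] [-180.     -0.     29.45] [-0.5  0.  -3. ] [-0.03 -0.01  0.01]
```

Emit:
carry_out(
  commands=[
    {"jaw": 0.008, "spin": -0.06, "translation": [0, 0, 0]},
    {"jaw": 0.008, "spin": -0.06, "translation": [0, 0, 0]},
    {"jaw": 0.008, "spin": -0.06, "translation": [0, 0, 0]},
    {"jaw": 0.008, "spin": -0.06, "translation": [0, 0, 0]},
    {"jaw": 0.008, "spin": -0.06, "translation": [0, 0, 0]},
    {"jaw": 0.008, "spin": -0.06, "translation": [0, 0, 0]},
    {"jaw": 0.008, "spin": -0.06, "translation": [0, 0, 0]},
    {"jaw": 0.008, "spin": -0.06, "translation": [0, 0, 0]},
  ],
)

```text
time: 19.75
tool_pos: [500.1, 0.8, 277.2]
tcp_rot: [180.0, -0.0, 57.1]
ft_force: [0.3, -0.8, -2.4]
finger_gap: 13.5
grip_force: 31.5
```

Emit:
carry_out(
  commands=[
    {"jaw": 0.008, "spin": -0.05, "translation": [0, 0, 0]},
    {"jaw": 0.008, "spin": -0.05, "translation": [0, 0, 0]},
    {"jaw": 0.008, "spin": -0.05, "translation": [0, 0, 0]},
    {"jaw": 0.008, "spin": -0.05, "translation": [0, 0, 0]},
    {"jaw": 0.008, "spin": -0.04, "translation": [0, 0, 0]},
    {"jaw": 0.008, "spin": 0, "translation": [0, 0, 0]},
    {"jaw": 0.008, "spin": 0, "translation": [0, 0, 0]},
    {"jaw": 0.008, "spin": 0, "translation": [0, 0, 0]},
  ],
)

```text
time: 20.42
tool_pos: [500.1, 0.8, 277.2]
tcp_rot: [180.0, 0.0, 70.6]
ft_force: [-0.6, -0.2, -3.3]
finger_gap: 13.4
grip_force: 31.5
```

```bash
python3 f.py
```

```text
20.4167 [500.1    0.79 277.19] [180.     0.    70.63] [-0.6 -0.2 -3.3] [-0.02 -0.03 -0.03]
20.4667 [500.09   0.79 277.21] [180.    -0.    70.65] [-0.1  0.6 -2.9] [-0.04  0.07  0.04]
```

Emit:
carry_out(
  commands=[
    {"jaw": 0.008, "spin": 0, "translation": [0, 0, 0.001]},
    {"jaw": 0.008, "spin": 0, "translation": [0, 0, 0.001]},
    {"jaw": 0.008, "spin": 0, "translation": [0, 0, 0.001]},
    {"jaw": 0.008, "spin": 0, "translation": [0, 0, 0.001]},
    {"jaw": 0.008, "spin": 0, "translation": [0, 0, 0.001]},
    {"jaw": 0.008, "spin": 0, "translation": [0, 0, 0.0005]},
    {"jaw": 0.008, "spin": 0, "translation": [0, 0, 0]},
    {"jaw": 0.008, "spin": 0, "translation": [0, 0, 0]},
  ],
)

```text
time: 21.18
tool_pos: [500.1, 0.8, 271.7]
tcp_rot: [-180.0, -0.0, 70.7]
ft_force: [-0.1, -0.5, -2.7]
finger_gap: 13.5
grip_force: 31.6
```

Emit:
carry_out(
  commands=[
    {"jaw": 0.008, "spin": 0, "translation": [0, 0, 0.0003]},
    {"jaw": 0.008, "spin": 0, "translation": [0, 0, 0.0003]},
    {"jaw": 0.008, "spin": 0, "translation": [0, 0, 0.0003]},
    {"jaw": 0.008, "spin": 0, "translation": [0, 0, 0.0003]},
    {"jaw": 0.008, "spin": 0, "translation": [0, 0, 0.0003]},
    {"jaw": 0.008, "spin": 0, "translation": [0, 0, 0]},
    {"jaw": 0.008, "spin": 0, "translation": [0, 0, 0]},
    {"jaw": 0.008, "spin": 0, "translation": [0, 0, 0]},
  ],
)

```text
time: 21.85
tool_pos: [500.1, 0.8, 270.2]
tcp_rot: [180.0, -0.0, 70.8]
ft_force: [0.2, 1.3, -3.0]
finger_gap: 13.4
grip_force: 31.5
```

```bash
python3 f.py
```

```text
21.85 [500.11   0.79 270.25] [179.99  -0.    70.75] [ 0.2  1.3 -3. ] [-0.03 -0.01  0.05]
21.9 [500.09   0.81 270.23] [180.    -0.    70.75] [ 0.   0.2 -4.8] [0.   0.02 0.04]
```

Past the lip level and still carrying the weight, so I'll lower it slightly more until it rests.

Emit:
carry_out(
  commands=[
    {"jaw": 0.008, "spin": 0, "translation": [0, 0, 0.0002]},
    {"jaw": 0.008, "spin": 0, "translation": [0, 0, 0.0002]},
    {"jaw": 0.008, "spin": 0, "translation": [0, 0, 0.0002]},
    {"jaw": 0.008, "spin": 0, "translation": [0, 0, 0.0002]},
    {"jaw": 0.008, "spin": 0, "translation": [0, 0, 0]},
    {"jaw": 0.008, "spin": 0, "translation": [0, 0, 0]},
    {"jaw": 0.008, "spin": 0, "translation": [0, 0, 0]},
    {"jaw": 0.008, "spin": 0, "translation": [0, 0, 0]},
  ],
)

```text
time: 22.62
tool_pos: [500.2, 0.8, 269.8]
tcp_rot: [180.0, -0.0, 70.7]
ft_force: [-1.3, 0.3, 1.6]
finger_gap: 13.4
grip_force: 32.3
```

The post is seated, so I'll release it and retreat upward.

Emit:
carry_out(
  commands=[
    {"jaw": 0.016, "spin": 0, "translation": [0, 0, 0]},
    {"jaw": 0.02, "spin": 0, "translation": [0, 0, 0]},
    {"jaw": 0.03, "spin": 0, "translation": [0, 0, 0]},
    {"jaw": 0.04, "spin": 0, "translation": [0, 0, 0]},
    {"jaw": 0.05, "spin": 0, "translation": [0, 0, 0]},
    {"jaw": 0.05, "spin": 0, "translation": [0, 0, 0]},
    {"jaw": 0.05, "spin": 0, "translation": [0, 0, 0]},
    {"jaw": 0.05, "spin": 0, "translation": [0, 0, 0]},
  ],
)

```text
time: 23.28
tool_pos: [500.1, 0.8, 269.4]
tcp_rot: [180.0, -0.0, 70.8]
ft_force: [-0.9, 0.4, -0.0]
finger_gap: 49.5
grip_force: 0.0
```

Emit:
carry_out(
  commands=[
    {"jaw": 0.05, "spin": 0, "translation": [0, 0, -0.005]},
    {"jaw": 0.05, "spin": 0, "translation": [0, 0, -0.01]},
    {"jaw": 0.05, "spin": 0, "translation": [0, 0, -0.015]},
    {"jaw": 0.05, "spin": 0, "translation": [0, 0, -0.015]},
    {"jaw": 0.05, "spin": 0, "translation": [0, 0, -0.015]},
    {"jaw": 0.05, "spin": 0, "translation": [0, 0, -0.015]},
    {"jaw": 0.05, "spin": 0, "translation": [0, 0, -0.01]},
    {"jaw": 0.05, "spin": 0, "translation": [0, 0, 0]},
  ],
)

```text
time: 23.95
tool_pos: [501.1, 0.7, 358.0]
tcp_rot: [179.7, -0.1, 70.8]
ft_force: [0.1, 0.7, 0.4]
finger_gap: 50.0
grip_force: 0.0
```

```bash
python3 f.py
python3 - <<'E'
from h import *
S=r.snapshot("scene");W=r.snapshot("wrist")
cv2.imwrite("pics/end.png",np.hstack([cv2.resize(S["pixels"][120:360,200:440],(400,400)),cv2.resize(W["pixels"],(400,400))]))
E
```

```text
23.95 [501.08   0.71 357.96] [ 1.7972e+02 -7.0000e-02  7.0750e+01] [0.1 0.7 0.4] [-0.03  0.   -0.03]
24.0 [500.76   0.75 356.18] [ 1.7983e+02 -4.0000e-02  7.0750e+01] [ 0.2  0.6 -1. ] [-0.06 -0.01 -0.04]
```

View pics/end.png

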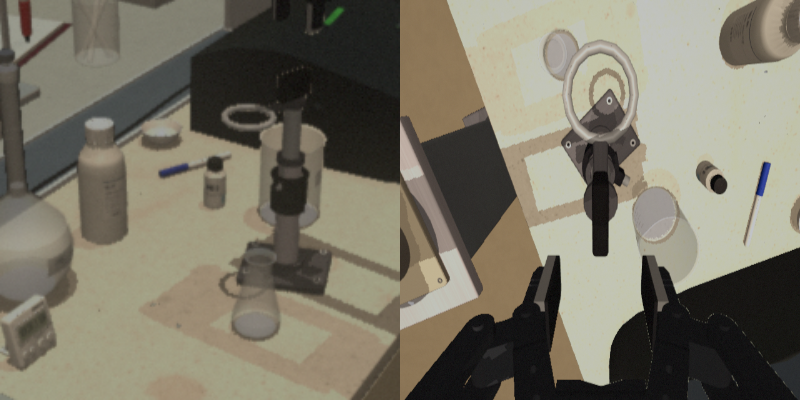

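The post stays up after release: the handle is at (293,88) in the left crop with bare steel showing below it. Its orientation is the locked one, and the surrounding glassware is undisturbed.

```bash
python3 -c "
from bench import r
print(r.hand_in())"
```

```text
the job is handed in; nothing more can be done
None
```

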